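# Assemble the swing-arm vial carrier on a gas sampling stand

### The job

Put the sampling stand back together: thread its three parts down the upright spindle, the vial carrier first, then the flat washer, then the tall retaining collar, lowering each one all the way home instead of letting it drop. Only when all three are home, swing the carrier round by pushing its peg or bar until the middle of the vial's cap is straight under the needle, and leave it there. Nothing may strike the needle or its head, and leave the mouse, the bottle and the vial rack where they are.

Things in the scene. Friction and masses are not known exactly. Their poses are not given: they have to be found in the camera images.
- stand: Sampling stand, fixed: grey housing, flat top 40 mm above the table, with an upright steel spindle and, behind it, an aluminium column (45 x 60 mm, near face 105 mm from the spindle axis) with a 40 mm wide arm to the needle head; both 165 mm tall. Origin on the table under the spindle axis, z up, +x towards needle and column. Housing spans x -90 to 155, y -90 to 90 mm.
- seat (a point): Foot of the spindle: top centre of the round seat (48 mm diameter, 45 mm above the table) on which the carrier rests when home. Axes as the stand.
- spindle_tip (a point): Tip of the spindle, 122 mm above the seat (167 mm above the table). The spindle is 16 mm in diameter; its last 10 mm taper to 6 mm.
- head: Needle head: an upright dark steel cylinder, 24 mm diameter, at the arm's end, 66 mm from the spindle axis, 140 to 168 mm above the table; a 3 mm needle points down from it. Delicate: no more than 3 N on it. Origin and axes as the stand.
- needle_tip (a point): Tip of the needle, 66 mm from the spindle axis, 115 mm above the table. The vial's cap passes 12 mm below it when the carrier is home, and so does the peg; neither end of the carrier can be lowered past the head from above.
- carrier: Vial carrier, loose, 0.35 kg, starts upright: aluminium bar 178 x 32 x 12 mm with round ends (20 mm radius at the vial, 17 at the peg), in its middle an upright hub sleeve (34 mm outside, 84 mm tall, 18 mm bore), a capped vial in a 33 mm black cup on one end, a peg on the other. Balanced at the hub. Origin on the hub axis at the underside, z up, +x to the vial. Home, it turns with light friction.
- hub_top (a point): Centre of the hub's upper end, 84 mm above the carrier's underside; the washer rests here. Beside the hub, above the bar, 32 mm are free up to the vial's cup and 50 mm up to the peg; across the bar all is free.
- vial_top (a point): Middle of the vial's cap, at the cap's top, 66 mm from the hub axis and 58 mm above the carrier's underside. The vial is 23 mm thick, its black cup 26 mm tall above the underside.
- peg_top (a point): Top of the carrier's turning peg, on the peg's axis: peg 16 mm in diameter, 46 mm tall above the bar, its top 58 mm above the carrier's underside, 75 mm from the hub axis, on the other side from the vial.
- washer: The flat washer, loose: a plain steel ring 60 mm outside diameter, 18 mm bore, 10 mm thick, 0.2 kg. Origin at the centre of its underside, z up. Starts lying flat on the table.
- collar: The retaining collar, loose: a knurled steel ring 50 mm outside diameter, 18 mm bore, 24 mm tall, about 0.32 kg. Origin at the centre of its underside, z up. Starts upright on the table.
- mouse: A black computer mouse, 110 x 60 mm, 35 mm tall, to be left alone. Origin at the centre of its underside.
- bottle: An amber bottle 60 mm in diameter, 105 mm tall, to be left alone. Origin at the centre of its underside.
- rack: A white block 140 x 90 mm, 22 mm thick, holding vials that stand to 55 mm, to be left alone. Origin at the centre of its underside.
Things that resemble listed ones, but are neither listed nor needed, are in the scene too. What is shaped like the carrier but brown is not meant. Of the things like the collar, leave any that is turquoise; of the rest the smaller one is meant.

How it is judged:
On the way, in this order (a step that is already met when the one before it is completed fails the run):
1. the carrier is fully home on the spindle's seat (z of carrier in the frame of seat below 0.0025 m and horizontal distance between carrier and seat below 0.003 m and angle between carrier's own z axis and vertical below 0.04 rad), for 0.2 s.
2. the washer is threaded and lies on the hub's top, the carrier still home (z of carrier in the frame of seat below 0.0025 m and z of washer in the frame of seat below 0.087 m and horizontal distance between washer and seat below 0.004 m and angle between washer's own z axis and vertical below 0.06 rad), for 0.2 s.
3. the collar is threaded and sits on the washer, carrier and washer still home (z of carrier in the frame of seat below 0.0025 m and z of washer in the frame of seat below 0.087 m and z of collar in the frame of seat below 0.0975 m and horizontal distance between collar and seat below 0.004 m and angle between collar's own z axis and vertical below 0.06 rad), for 0.2 s.
4. the middle of the vial's cap is under the needle (horizontal distance between vial_top and needle_tip below 0.005 m), for 0.2 s.
At the end, for the whole second after the job is handed in: Carrier home on the seat (within 2.5 mm; axis 3 mm), washer flat on the hub (3 mm) and collar on the washer (3.5 mm), both round the spindle (axes within 4 mm), middle of the vial's cap within 5 mm horizontally of the needle tip, all released and at rest (all of step 3 and horizontal distance between carrier and seat below 0.003 m and angle between carrier's own z axis and vertical below 0.04 rad and z of washer in the frame of seat above 0.081 m and horizontal distance between washer and seat below 0.004 m and angle between washer's own z axis and vertical below 0.06 rad and z of collar in the frame of seat above 0.091 m and horizontal distance between vial_top and needle_tip below 0.005 m and linear speed of each of carrier, washer, collar below 0.01 m/s and angular speed of carrier below 0.1 rad/s); the robot touches nothing.
It fails at once if a part falls down the spindle (faster than 0.55 m/s while threaded on it, a free drop of about 15 mm) ((horizontal distance between carrier and seat below 0.006 m and z of carrier in the frame of seat below 0.12 m and linear speed of carrier above 0.55 m/s) or (horizontal distance between washer and seat below 0.006 m and z of washer in the frame of seat below 0.12 m and linear speed of washer above 0.55 m/s) or (horizontal distance between collar and seat below 0.006 m and z of collar in the frame of seat below 0.12 m and linear speed of collar above 0.55 m/s)).
It fails at once if something presses on the needle or its head with more than 3 N (contact force between head and anything else above 3 N).
It fails at once if the mouse, the bottle or the rack is moved by more than 20 mm (distance of any of mouse, bottle, rack from where it was at the start of the episode above 0.02 m).
It also fails if it takes over 72 s, if anything falls off the work surface, if the arm or the gripper's body presses on something with over 40 N, if the wrist force passes 120 N, or if a joint passes its speed limit or range.

### The arm

A 6-joint arm with a two-finger parallel gripper is mounted at the origin on the work surface. World frame = base frame: x ahead of the robot, y to its left, z up, the work surface at z = 0. Lengths are in m, angles in rad, forces in N, time in s.
With the tool pointing down it reaches from about 0.3 to 1 m from the base axis. Payload 5.1 kg.
Tool frame: the origin (TCP) lies between the finger pads; the fingertips stand 8 mm ahead of it and the grasp point (between the pads) lies 11 mm behind it (arm.tip_extent is the distance from the TCP to the fingertips, in m); z points along the fingers, y is the line along which they close (so a half turn about z gives the same grasp; the last joint's range is limited). The gripper opens to 95 mm and grips with 3 to 60 N. Pads are 20 mm wide; open, the fingers measure 119 mm over their backs; the gripper's body (75 mm by 180 mm) begins 59 mm behind the grasp point.
Start: joints at [1.046, 0.124, 1.65, -0, 1.367, -0.083], TCP at [0.278, 0.588, 0.223] pointing down, gripper open.
Joint ranges: [-2.61, 2.61], [-1.02, 2.33], [0.03, 2.71], [-1.35, 4.49], [0.32, 2.68], [-2.91, 2.91]. Speed limits (rad/s): [2.57, 2.57, 3.14, 3.14, 3.14, 3.14].

### API

Orientations are given as a rotation vector (axis times angle).
In Python, from station import arm gives the robot as it stands.
- The arm moves only by the tool carry_out, never from a script. Its argument "commands" is a list of rows, each a list of 6 numbers: the shift along the tool's x, y, z each as a share of 250 mm, from -1 to 1, then the turn, a rotation vector about the tool's x, y, z each as a share of 60 degrees, from -1 to 1. A call has 1 to 20 rows; each row shifts and turns the commanded pose from where the row before left it, along the tool's axes as they then stand; what a row does not reach is not made up. A row lasts 1/8 s, in which the tool goes at most 62.5 mm and 10.7 degrees, less where a joint would pass 70% of its speed; a pose out of reach is approached as far as the arm can. A call with a number of a shift or a turn outside -1 to 1 is refused whole. A call with a gripper value outside its range is refused whole. "hand" is the closure, from 0 (fully open) to 1 (shut), set as the call begins (left out, the last holds). The fingers move at their own pace and stop on an object; "force" is the grip in N (left out, the last holds). Time passes only in rows, so rows that do not move let the fingers close. It gives the time, the measured TCP pose, the force, the opening and the grip force at its end, in the units of the state.
- arm.sense(): the state, without advancing time (a new reading comes with each control period).
- arm.read_camera(name): name is "side" or "top"; returns a dict with "color" (384x512x3 uint8, red, green, blue), "fov_y" (degrees; the focal length in pixels is half the picture's height over the tangent of half this angle, whatever the lens; pixels are square), "cx", "cy" (the principal point, pixels), "R" (3x3) and "t" (3): a world point X has camera coordinates R X + t. Camera axes: x right, y down, z forward; pixel columns grow to the right and rows downward; lengths in m; the calibration is good to about 2 mm. A picture is of the moment at which its call begins. There is no depth.
- arm.close_job(): hands the job in; it is judged then, once.
The state is a dict: "time": time; "q": joint angles; "joint_vel": joint speeds; "tau": joint torques, N m; "tcp_pos": TCP position; "tool_rot": TCP orientation; "contact_force": force on the tool from outside, world axes, zero at the start; "moment": the same for the moment, N m; "finger_gap": opening from 0.0 (shut) to 1.0 (fully open); "grip_force": force on a finger pad.
Only numpy, scipy, OpenCV 4.12 (cv2) and the standard library are available. Lean on these libraries where they do the work, as an engineer would, in place of code of your own. Each camera call takes 0.05 s, during which the arm holds its last target. There are 200 camera calls.

## Working session

There is one attempt and no reset: what is moved stays moved. The work goes in short steps, Python scripts to look and compute and a tool call to move; the robot and the scene stay as the last step left them, time stands still between calls to the robot, and variables do not carry over. Pictures are saved under pics/ and viewed, at most 10 in all, crops included, and the job is handed in when it is done.

Besides the shell and the picture viewer there is one more tool, called by a JSON object that holds its "name" and its "arguments", one argument or row to a line. carry_out: Moves the arm, as the interface text tells. Its arguments: {"type":"object","properties":{"commands":{"type":"array","items":{"type":"array","items":{"type":"number"}}},"hand":{"type":"number"},"force":{"type":"number"}},"required":["commands"]}

```bash
ls; mkdir -p pics
python3 - <<'E'
from station import arm
import cv2, numpy as np
s=arm.sense(); print(s)
for n in("side","top"):
    c=arm.read_camera(n); cv2.imwrite(f"pics/{n}0.png",c["color"][...,::-1]); np.savez(f"{n}0.npz",**c)
    print(n,c["fov_y"],c["cx"],c["cy"],np.round(c["R"],3).tolist(),c["t"],"pos",-c["R"].T@c["t"], c.keys())
E
```

```text
pics
{'time': 0.0, 'q': array([ 1.04641846e+00,  1.24504293e-01,  1.65163468e+00, -2.18021558e-05,
        1.36749607e+00, -8.26047497e-02]), 'joint_vel': array([-3.64453420e-05,  7.01804598e-04, -6.42658466e-05,  2.11551091e-03,
       -1.74926703e-03, -1.63818349e-03]), 'tau': array([-1.04597289e-03, -4.17584538e+01, -3.59936965e+01,  7.74168153e-02,
        4.92249406e-02, -1.85259541e-04]), 'tcp_pos': array([0.27763073, 0.58704995, 0.2214108 ]), 'tool_rot': array([-0.68817002, -3.06468763,  0.003071  ]), 'contact_force': array([ 0.10144036, -0.05136152,  0.99140959]), 'moment': array([ 0.01105167,  0.00493007, -0.02477673]), 'grip_force': 0.0, 'finger_gap': 1.0001850083667025}
side 53.91050478924742 251.46018734616612 193.97041222171913 [[0.98, -0.197, -0.01], [-0.143, -0.674, -0.724], [0.135, 0.712, -0.689]] [-0.50173939  0.16368982  1.11172625] pos [ 0.36478689 -0.7795872   0.87957168] dict_keys(['color', 'fov_y', 'cx', 'cy', 'R', 't'])
top 48.6218051870291 258.3811549924197 187.62394394816653 [[-0.0, -1.0, 0.006], [-0.997, -0.0, -0.083], [0.083, -0.006, -0.997]] [-0.00326653  0.55183541  1.40526359] pos [0.4338828  0.0059477  1.44603218] dict_keys(['color', 'fov_y', 'cx', 'cy', 'R', 't'])
```

View pics/side0.png

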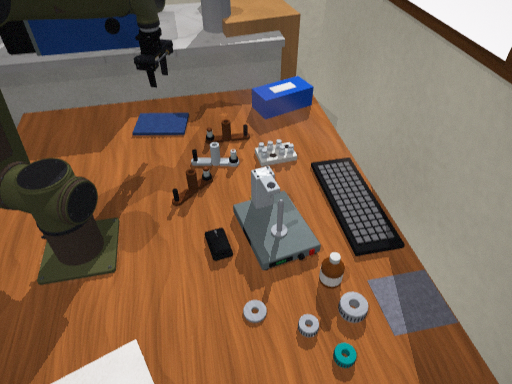

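View pics/top0.png

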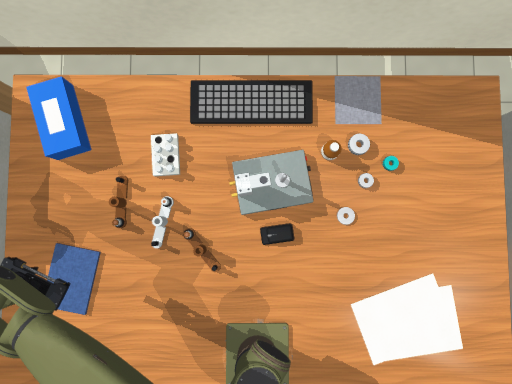

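Side view: the silver carrier is at (215,158), with brown look-alikes at (226,132) and (192,185). The washer is at (255,311), the small collar at (308,325), a larger collar at (353,306) and a turquoise ring at (345,354). The spindle is at (280,230), the mouse at (219,243).
Top view: carrier hub at (157,221), washer at (346,216), small collar at (366,181), big collar at (359,144), turquoise ring at (391,163), spindle at (283,181).
I take the silver carrier because the others are brown. I take the collar at (366,181) because it is the smaller of the non-turquoise ones. An enlarged crop should confirm both.

Run:
```python
import cv2, numpy as np
s=cv2.imread("pics/side0.png"); t=cv2.imread("pics/top0.png")
def cr(im,x,y,w,h,W,H): return cv2.resize(im[y:y+h,x:x+w],(W,H),interpolation=cv2.INTER_CUBIC)
a=np.hstack([cr(t,140,190,50,75,200,300),cr(t,225,140,100,75,400,300),cr(t,330,190,50,75,200,300)])
a=np.hstack([cr(t,140,190,40,60,200,300),cr(t,225,145,100,75,400,300),cr(t,335,170,40,60,200,300)])
b=np.hstack([cr(s,185,135,60,45,400,300),cr(s,240,285,120,90,400,300)])
cv2.imwrite("pics/crop1.png",np.vstack([a,b]))
```

```text
(no output)
```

View pics/crop1.png

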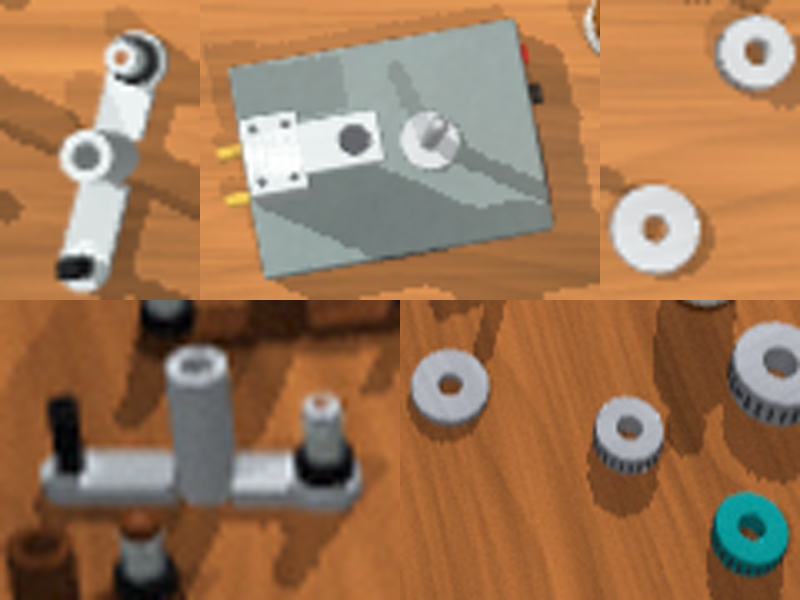

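Crop confirms: silver carrier with black peg at lower left (top view) and pink-dotted vial cap at the top. The plain washer is at top (346,216), and the collar meant is the small knurled one at top (366,180). Next I measure.

```bash
cat > h.py <<'E'
import cv2, numpy as np
from scipy.optimize import least_squares
def load(f): return dict(np.load(f))
def plane(c,uv,z):
    uv=np.atleast_2d(np.asarray(uv,float)); f=c["color"].shape[0]/2/np.tan(np.radians(float(c["fov_y"]))/2)
    d=np.c_[(uv-[float(c["cx"]),float(c["cy"])])/f,np.ones(len(uv))]@c["R"]
    p=-c["R"].T@c["t"]; return (p+d*((z-p[2])/d[:,2])[:,None])[:,:2]
def pix(c,X):
    X=np.atleast_2d(X)@c["R"].T+c["t"]; f=c["color"].shape[0]/2/np.tan(np.radians(float(c["fov_y"]))/2)
    return X[:,:2]/X[:,2:]*f+[float(c["cx"]),float(c["cy"])]
def mask(c,box,vmin=120,smax=60,k=8,fn=None):
    "upscaled crop mask; returns biggest contour in full image pixels"
    x,y,w,h=box; im=cv2.resize(c["color"][y:y+h,x:x+w],None,fx=k,fy=k,interpolation=cv2.INTER_CUBIC)
    hsv=cv2.cvtColor(im,cv2.COLOR_RGB2HSV)
    m=(fn(hsv) if fn else (hsv[...,2]>vmin)&(hsv[...,1]<smax)).astype(np.uint8)
    cs,_=cv2.findContours(m,cv2.RETR_EXTERNAL,cv2.CHAIN_APPROX_NONE)
    b=max(cs,key=cv2.contourArea)[:,0].astype(float)
    return (b+0.5)/k-0.5+[x,y]
def circ(P,r):
    c0=P.mean(0); s=least_squares(lambda c:np.hypot(*(P-c).T)-r,c0,loss="soft_l1",f_scale=0.001)
    q=least_squares(lambda c:np.hypot(*(P-c[:2]).T)-c[2],[*c0,r],loss="soft_l1",f_scale=0.001)
    return s.x,q.x
E
python3 - <<'E'
from h import *
np.set_printoptions(precision=4,suppress=True)
t=load("top0.npz"); s=load("side0.npz")
for n,z,r,bt,bs in[("washer",.010,.030,(333,203,27,27),(240,297,30,30)),("collar",.024,.025,(354,169,25,24),(295,311,28,28))]:
    for c,b in((t,bt),(s,bs)):
        for v in(130,170): print(n,v,*circ(plane(c,mask(c,b,v,70),z),r))
# colour patches
P=lambda c,b:print(b,[[tuple(int(v) for v in c["color"][y,x]) for x in range(b[0],b[0]+b[2])] for y in range(b[1],b[1]+b[3],1)])
f=lambda uv,c,z:plane(c,[uv],z)[0]
print("hubtop",f((157.1,221),t,.084)); print("vial",f((163.6,201),t,.058)); print("peg",f((154.5,243),t,.058))
print("hub side",f((185+197/400*60,135+66/300*45),s,.084),"vial",f((185+320/6.667,135+101/6.667),s,.058),"peg",f((185+62/6.667,135+100/6.667),s,.058))
print("seat top",f((282.2,179.6),t,.045))
for k,(c,b) in {"t":(t,(268,166,30,30)),"s":(s,(266,216,30,30))}.items():
    for v in(185,200,215): 
        q=mask(c,b,v,40); print("seat",k,v,*circ(plane(c,q,.045),.024))
# housing corners
q=mask(t,(225,142,100,80),fn=lambda h:(h[...,0]>60)&(h[...,0]<115)&(h[...,1]>15))
print("house",cv2.minAreaRect(plane(t,q,.040).astype(np.float32)))
E
python3 - <<'E'
import cv2,sys; sys.path.insert(0,'.')
s=cv2.imread("pics/side0.png"); a=cv2.resize(s[160:235,245:305],(480,600),interpolation=cv2.INTER_NEAREST)
t=cv2.imread("pics/top0.png"); b=cv2.resize(t[165:195,255:299][:, :],(320,218),interpolation=cv2.INTER_NEAREST)
import numpy as np
b=cv2.copyMakeBorder(b,0,382,0,0,cv2.BORDER_CONSTANT); cv2.imwrite("pics/crop2.png",np.hstack([a,b]))
E
```

```text
washer 130 [ 0.459  -0.2976] [ 0.459  -0.2975  0.0301]
washer 170 [ 0.459  -0.2976] [ 0.459  -0.2976  0.03  ]
washer 130 [ 0.4596 -0.2997] [ 0.4596 -0.2997  0.0295]
washer 170 [ 0.4597 -0.2987] [ 0.4597 -0.2989  0.0281]
collar 130 [ 0.5776 -0.3646] [ 0.5776 -0.3644  0.0257]
collar 170 [ 0.5784 -0.3656] [ 0.5784 -0.3656  0.0247]
collar 130 [ 0.5785 -0.3675] [ 0.5785 -0.3675  0.0244]
collar 170 [ 0.5789 -0.3665] [ 0.5789 -0.3666  0.0233]
hubtop [0.4398 0.3203]
vial [0.505  0.3064]
peg [0.3689 0.3333]
hub side [0.4427 0.3167] vial [0.5062 0.3069] peg [0.3697 0.3372]
seat top [ 0.5767 -0.082 ]
seat t 185 [ 0.5766 -0.0804] [ 0.5761 -0.0776  0.0214]
seat t 200 [ 0.5771 -0.0825] [ 0.5762 -0.0794  0.0213]
seat t 215 [ 0.5792 -0.0838] [ 0.5753 -0.0793  0.0199]
seat s 185 [ 0.5458 -0.0708] [ 0.5648 -0.0767  0.012 ]
seat s 200 [ 0.6015 -0.1117] [ 0.588  -0.0939  0.0069]Traceback (most recent call last):
  File "<stdin>", line 15, in <module>
  File "h.py", line 17, in mask
    b=max(cs,key=cv2.contourArea)[:,0].astype(float)
      ~~~^^^^^^^^^^^^^^^^^^^^^^^^
ValueError: max() iterable argument is empty
```

View pics/crop2.png

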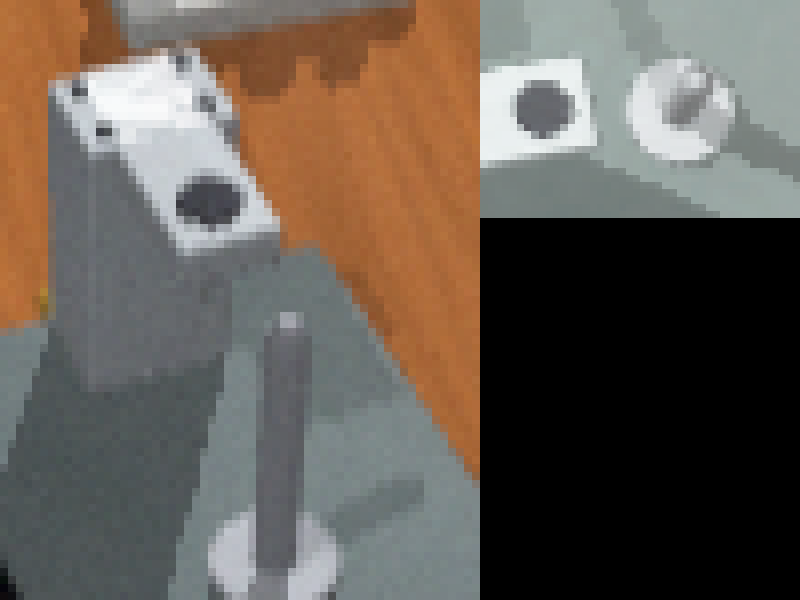

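Crop, side view: spindle tip at pixel (281,199.5), seat about (278.8,229), head disc (270.8,184.9). Top view: head disc (263.4,179.3), seat (282.2,179.5), tip about (285,174).

Run:
```python
from h import *
np.set_printoptions(precision=4,suppress=True)
t=load("top0.npz"); s=load("side0.npz")
f=lambda uv,c,z:plane(c,[uv],z)[0]
print("tip s",f((280.9,199.3),s,.167),"tip t",f((285.2,173.9),t,.167))
print("seat s",f((278.8,228.9),s,.045),"seat t",f((282.2,179.5),t,.045))
for c,b in((t,(255,170,17,18)),(s,(264,179,14,12))):
    q=mask(c,b,fn=lambda h:h[...,2]<150); print("head",*circ(plane(c,q,.168),.012),"pix",q.mean(0))
# spindle tip mask? housing
q=mask(t,(225,142,100,80),fn=lambda h:(h[...,0]>60)&(h[...,0]<115)&(h[...,1]>12))
r=cv2.minAreaRect(plane(t,q,.040).astype(np.float32)); print("house",r, cv2.boxPoints(r))
# carrier: hub top face, vial cap, peg
for c,b in((t,(150,213,16,16)),(s,(208,140,14,12))):
  for v in(170,200): q=mask(c,b,v,60); print("hub",v,*circ(plane(c,q,.084),.017))
for c,b in((t,(146,234,18,18)),(s,(188,146,14,20))):
  q=mask(c,b,fn=lambda h:h[...,2]<70); print("peg pix",q.min(0),q.max(0))
for c,b in((t,(155,193,22,20)),(s,(224,140,18,25))):
  q=mask(c,b,fn=lambda h:h[...,2]<90); print("cup pix",q.min(0),q.max(0))
  q=mask(c,(b[0]+3,b[1]+2,b[2]-6,12),fn=lambda h:((h[...,0]<15)|(h[...,0]>165))&(h[...,1]>40)&(h[...,1]<150)&(h[...,2]>120)); print("dot",q.mean(0),f(q.mean(0),c,.058))
```

```text
tip s [ 0.5783 -0.0806] tip t [ 0.5816 -0.0835]
seat s [ 0.5777 -0.0794] seat t [ 0.577 -0.082]
head [ 0.5645 -0.0168] [ 0.5645 -0.0167  0.0111] pix [263.1239 179.4719]
head [ 0.5646 -0.0193] [ 0.5646 -0.0193  0.0125] pix [270.6272 184.8646]
house ((0.5702539682388306, -0.049431249499320984), (0.17808403074741364, 0.24257831275463104), 10.016923904418945) [[ 0.4615  0.0545]
 [ 0.5037 -0.1844]
 [ 0.679  -0.1534]
 [ 0.6368  0.0855]]
hub 170 [0.4405 0.3187] [0.4387 0.3146 0.0225]
hub 200 [0.4405 0.3188] [0.439  0.3143 0.0224]
hub 170 [0.4408 0.3224] [0.4408 0.32   0.0138]
hub 200 [0.4457 0.3193] [0.437  0.3203 0.0093]
peg pix [151.0625 241.1875] [157.9375 245.1875]
peg pix [191.8125 149.0625] [196.8125 160.8125]
cup pix [164.4375 197.3125] [170.9375 206.3125]
dot [166.688  200.0213] [0.5082 0.2964]
cup pix [228.8125 155.1875] [237.6875 162.8125]
dot [232.7746 150.6025] [0.505  0.3044]
```

```bash
cat > plan.py <<'E'
import sys, numpy as np
from scipy.spatial.transform import Rotation as Ro
from station import arm
np.set_printoptions(precision=4,suppress=True)
def plan(x,y,z,yaw):
    s=arm.sense(); R=Ro.from_rotvec(s["tool_rot"]); M=R.as_matrix()
    cur=np.degrees(np.arctan2(M[1,1],M[0,1])); d=(yaw-cur+90)%180-90
    yw=np.radians(cur+d); ty=np.array([np.cos(yw),np.sin(yw),0]); tz=np.array([0,0,-1.]); tx=np.cross(ty,tz)
    goal=np.c_[tx,ty,tz]; rv=(R.inv()*Ro.from_matrix(goal)).as_rotvec()
    dp=np.array([x,y,z])-s["tcp_pos"]
    print("t",round(s["time"],2),"tcp",s["tcp_pos"],"yaw",round(cur,2),"q6",s["q"][5],"F",s["contact_force"],"gap mm",round(s["finger_gap"]*95,1),"grip",s["grip_force"])
    print("turn share",rv/np.radians(60),"shift share: now-axes",M.T@dp/.25,"after-turn",goal.T@dp/.25)
if __name__=="__main__": plan(*map(float,sys.argv[1:5]))
E
python3 plan.py 0.441 0.3193 0.125 -12
python3 -c "
from h import *
t=load('top0.npz');print('bottle',plane(t,[(335,147)],.105),'big',plane(t,[(359.5,144)],.024))"
```

```text
t 0.1 tcp [0.2777 0.5871 0.2215] yaw 64.69 q6 -0.08257666409334198 F [-0.3423  0.0819  0.8821] gap mm 94.9 grip 0.0
turn share [-0.0016  0.0011  1.2781] shift share: now-axes [-1.0486 -0.6881  0.3872] after-turn [-0.9118  0.8618  0.386 ]
bottle [[ 0.6753556  -0.24753168]] big [[ 0.70031231 -0.34618644]]
```

{"name": "carry_out", "arguments": {
  "commands": [
    [0, 0, 0, 0, 0, 0.16],
    [0, 0, 0, 0, 0, 0.16],
    [0, 0, 0, 0, 0, 0.16],
    [0, 0, 0, 0, 0, 0.16],
    [0, 0, 0, 0, 0, 0.16],
    [0, 0, 0, 0, 0, 0.16],
    [0, 0, 0, 0, 0, 0.16],
    [0, 0, 0, 0, 0, 0.158],
    [-0.152, 0.144, 0, 0, 0, 0],
    [-0.152, 0.144, 0, 0, 0, 0],
    [-0.152, 0.144, 0.06, 0, 0, 0],
    [-0.152, 0.144, 0.06, 0, 0, 0],
    [-0.152, 0.144, 0.06, 0, 0, 0],
    [-0.152, 0.142, 0.06, 0, 0, 0],
    [0, 0, 0, 0, 0, 0],
    [0, 0, 0, 0, 0, 0]
  ],
  "hand": 0.4,
  "force": 40
}}

```text
time: 2.1
tcp_pos: [0.4412, 0.3199, 0.1626]
tool_rot: [-2.441, -1.976, 0.0]
contact_force: [-0.5, -0.3, 0.5]
finger_gap: 0.599
grip_force: 0.0
```

```bash
python3 plan.py 0.441 0.3193 0.063 -12
python3 - <<'E'
from station import arm; import cv2,numpy as np
s=arm.read_camera("side")["color"][90:190,150:290]; t=arm.read_camera("top")["color"][170:270,100:240]
cv2.imwrite("pics/a1.png",np.hstack([cv2.resize(i,(400,286),interpolation=cv2.INTER_CUBIC) for i in(s,t)])[...,::-1])
E
```

```text
t 2.1 tcp [0.4412 0.3199 0.1626] yaw -12.02 q6 0.7383558376984078 F [-0.5217 -0.276   0.4589] gap mm 56.9 grip 0.0
turn share [-0.0005 -0.0002 -0.0004] shift share: now-axes [-0.0028 -0.0001  0.3984] after-turn [-0.0027 -0.0003  0.3984]
```

View pics/a1.png

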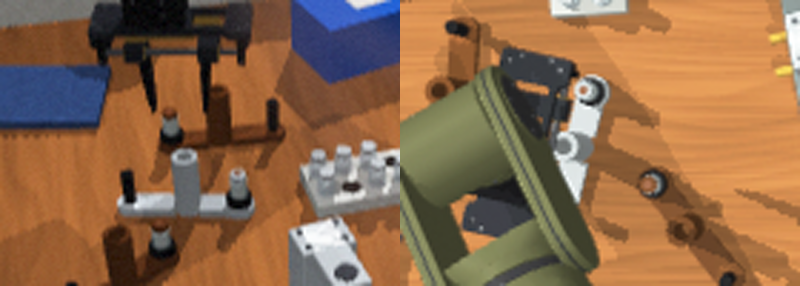

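Side crop: the fingers (crop 150,95 and 207,95) hang above the silver hub at crop (185,160), in line with the bar. The top crop shows nothing in the way. Descend and grip.

{"name": "carry_out", "arguments": {
  "commands": [
    [-0.002, 0, 0.1, 0, 0, 0],
    [0, 0, 0.1, 0, 0, 0],
    [0, 0, 0.1, 0, 0, 0],
    [0, 0, 0.098, 0, 0, 0],
    [0, 0, 0, 0, 0, 0],
    [0, 0, 0, 0, 0, 0]
  ]
}}

```text
time: 2.95
tcp_pos: [0.4416, 0.3204, 0.0644]
tool_rot: [2.44, 1.979, 0.003]
contact_force: [0.8, 1.2, 0.2]
finger_gap: 0.601
grip_force: 0.0
```

{"name": "carry_out", "arguments": {
  "commands": [
    [0, 0, 0, 0, 0, 0],
    [0, 0, 0, 0, 0, 0],
    [0, 0, 0, 0, 0, 0],
    [0, 0, 0, 0, 0, 0],
    [0, 0, 0, 0, 0, 0],
    [0, 0, 0, 0, 0, 0]
  ],
  "hand": 1,
  "force": 40
}}

```text
time: 3.7
tcp_pos: [0.4412, 0.3195, 0.0637]
tool_rot: [-2.441, -1.977, -0.0]
contact_force: [-3.5, -0.1, 5.8]
finger_gap: 0.341
grip_force: 40.0
```

```bash
python3 plan.py 0.5768 -0.0815 0.263 10
```

```text
t 3.7 tcp [0.4412 0.3195 0.0637] yaw -12.0 q6 0.7371350311156285 F [-3.5155 -0.1365  5.7501] gap mm 32.4 grip 40.00085363164544
turn share [-0.0003 -0.0003 -0.3667] shift share: now-axes [-1.4559  0.8637 -0.7978] after-turn [-1.6738  0.2555 -0.797 ]
```

{"name": "carry_out", "arguments": {
  "commands": [
    [0, 0, -0.05, 0, 0, 0],
    [0, 0, -0.1, 0, 0, 0],
    [0, 0, -0.15, 0, 0, 0],
    [0, 0, -0.2, 0, 0, 0],
    [0, 0, -0.2, 0, 0, 0],
    [0, 0, -0.1, 0, 0, -0.067],
    [0, 0, 0, 0, 0, -0.1],
    [0, 0, 0, 0, 0, -0.1],
    [0, 0, 0, 0, 0, -0.1],
    [0, 0, 0, 0, 0, 0],
    [0, 0, 0, 0, 0, 0]
  ]
}}

```text
time: 5.08
tcp_pos: [0.4411, 0.3191, 0.2627]
tool_rot: [-2.021, -2.405, 0.001]
contact_force: [0.9, -0.2, -3.8]
finger_gap: 0.341
grip_force: 40.0
```

```bash
python3 plan.py 0.5768 -0.0815 0.263 10
```

```text
t 5.08 tcp [0.4411 0.3191 0.2627] yaw 9.94 q6 0.35427157073091353 F [ 0.9005 -0.2078 -3.8188] gap mm 32.4 grip 39.9984296830371
turn share [-0.0006  0.0004 -0.0011] shift share: now-axes [-1.6718  0.2582 -0.0006] after-turn [-1.6721  0.2563 -0.0012]
```

{"name": "carry_out", "arguments": {
  "commands": [
    [-0.062, 0.023, 0, 0, 0, 0],
    [-0.1, 0.018, 0, 0, 0, 0],
    [-0.135, 0.018, 0, 0, 0, 0],
    [-0.135, 0.018, 0, 0, 0, 0],
    [-0.135, 0.018, 0, 0, 0, 0],
    [-0.135, 0.018, 0, 0, 0, 0],
    [-0.135, 0.018, 0, 0, 0, 0],
    [-0.135, 0.018, 0, 0, 0, 0],
    [-0.135, 0.018, 0, 0, 0, 0],
    [-0.135, 0.018, 0, 0, 0, 0],
    [-0.135, 0.018, 0, 0, 0, 0],
    [-0.135, 0.018, 0, 0, 0, 0],
    [-0.1, 0.018, 0, 0, 0, 0],
    [-0.06, 0.018, 0, 0, 0, 0],
    [0, 0, 0, 0, 0, 0],
    [0, 0, 0, 0, 0, 0]
  ]
}}

```text
time: 7.08
tcp_pos: [0.5771, -0.0806, 0.2631]
tool_rot: [-2.018, -2.407, -0.0]
contact_force: [-0.2, 0.5, -3.8]
finger_gap: 0.338
grip_force: 40.0
```

```bash
python3 plan.py 0.5768 -0.0815 0.235 10
python3 - <<'E'
from station import arm; import cv2,numpy as np
c=arm.read_camera("side"); np.savez("side1.npz",**c); d=arm.read_camera("top"); np.savez("top1.npz",**d)
a=cv2.resize(c["color"][145:235,235:325],(400,400),interpolation=cv2.INTER_NEAREST);b=cv2.resize(d["color"][130:230,230:330],(400,400),interpolation=cv2.INTER_NEAREST)
cv2.imwrite("pics/a2.png",np.hstack([a,b])[...,::-1])
E
```

```text
t 7.08 tcp [ 0.5771 -0.0806  0.2631] yaw 10.05 q6 -0.40650086277074965 F [-0.1595  0.5447 -3.7816] gap mm 32.1 grip 39.99852689914405
turn share [-0.0003 -0.0005  0.0008] shift share: now-axes [-0.0034 -0.0016  0.1122] after-turn [-0.0033 -0.0017  0.1122]
```

View pics/a2.png

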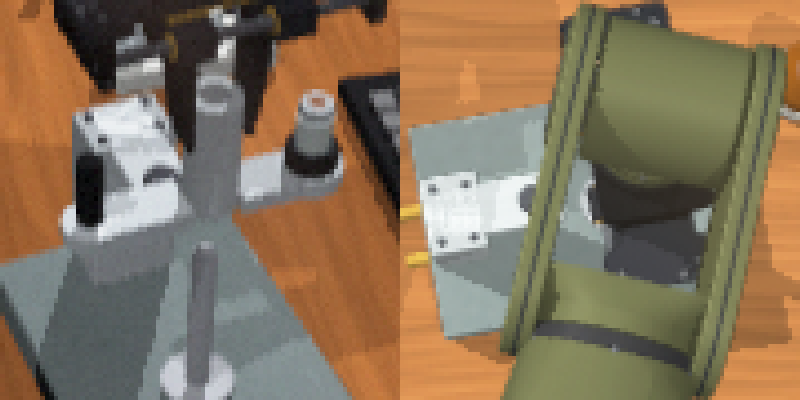

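Side crop: the hub top is at crop (216,95), or px (283,166), the hub base about crop (213,212), and the spindle tip at crop (204,246). The bar lies square to the arm and clear of the head. I check the alignment in numbers.

Run:
```python
from h import *
np.set_printoptions(precision=4,suppress=True)
c=load("side1.npz"); k=.225
g=lambda x,y:(235+x*k-.5,145+y*k-.5)
f=lambda x,y,z:plane(c,[g(x,y)],z)[0]
print("hub",f(216,95,.2835),"vial",f(319,101,.2575),"peg",f(90,160,.2575),"tip",f(204,245,.167))
print("spindle axis px",(pix(c,[[.5768,-.0815,.2835],[.5768,-.0815,.167],[.5768,-.0815,.045]])-[235,145]+.5)/k)
print("spindle left/right edge cols rows:")
for r in (203,207,211): print(r,c["color"][r,272:290].sum(1).tolist())
for r in (172,178,184): print(r,c["color"][r,274:296].sum(1).tolist())
```

```text
hub [ 0.5786 -0.0812] vial [ 0.6448 -0.0685] peg [ 0.5045 -0.0913] tip [ 0.5767 -0.0816]
spindle axis px [[213.0255  95.7987]
 [204.1732 244.8893]
 [196.2873 377.7035]]
spindle left/right edge cols rows:
203 [334, 341, 399, 402, 374, 365, 255, 267, 282, 297, 309, 311, 375, 371, 371, 368, 372, 364]
207 [285, 423, 421, 419, 413, 377, 261, 276, 309, 318, 311, 320, 366, 377, 369, 370, 374, 368]
211 [421, 425, 427, 417, 407, 332, 273, 324, 322, 310, 303, 343, 369, 360, 367, 371, 393, 393]
172 [63, 80, 71, 86, 112, 313, 316, 328, 316, 324, 317, 309, 324, 313, 313, 236, 104, 116, 248, 375, 352, 349]
178 [387, 301, 223, 60, 204, 302, 303, 324, 315, 317, 334, 330, 332, 321, 322, 378, 371, 390, 373, 368, 372, 380]
184 [249, 330, 293, 301, 319, 321, 319, 323, 328, 342, 333, 325, 331, 324, 402, 588, 593, 596, 583, 594, 588, 587]
```

Hub is about 2 mm too far in +x. I correct that and lower to just past the tip.

{"name": "carry_out", "arguments": {
  "commands": [
    [-0.003, -0.008, 0.04, 0, 0, 0],
    [0, 0, 0.05, 0, 0, 0],
    [0, 0, 0.02, 0, 0, 0],
    [0, 0, 0.02, 0, 0, 0],
    [0, 0, 0.02, 0, 0, 0],
    [0, 0, 0.02, 0, 0, 0],
    [0, 0, 0, 0, 0, 0]
  ]
}}

```text
time: 8.05
tcp_pos: [0.5752, -0.0822, 0.2201]
tool_rot: [-2.018, -2.406, 0.001]
contact_force: [-0.3, -0.7, -3.4]
finger_gap: 0.342
grip_force: 40.0
```

{"name": "carry_out", "arguments": {
  "commands": [
    [0, 0, 0.02, 0, 0, 0],
    [0, 0, 0.03, 0, 0, 0],
    [0, 0, 0.04, 0, 0, 0],
    [0, 0, 0.04, 0, 0, 0],
    [0, 0, 0.04, 0, 0, 0],
    [0, 0, 0.04, 0, 0, 0],
    [0, 0, 0.04, 0, 0, 0],
    [0, 0, 0.04, 0, 0, 0],
    [0, 0, 0.04, 0, 0, 0],
    [0, 0, 0.03, 0, 0, 0],
    [0, 0, 0.02, 0, 0, 0],
    [0, 0, 0, 0, 0, 0]
  ]
}}

```text
time: 9.55
tcp_pos: [0.5754, -0.0822, 0.1253]
tool_rot: [-2.019, -2.407, 0.0]
contact_force: [-0.6, 0.5, -3.6]
finger_gap: 0.341
grip_force: 40.0
```

{"name": "carry_out", "arguments": {
  "commands": [
    [0, 0, 0.02, 0, 0, 0],
    [0, 0, 0.02, 0, 0, 0],
    [0, 0, 0.012, 0, 0, 0],
    [0, 0, 0.006, 0, 0, 0],
    [0, 0, 0.006, 0, 0, 0],
    [0, 0, 0, 0, 0, 0]
  ]
}}

```text
time: 10.3
tcp_pos: [0.5754, -0.0822, 0.1096]
tool_rot: [-2.019, -2.407, 0.0]
contact_force: [0.6, -1.3, -4.4]
finger_gap: 0.341
grip_force: 40.0
```

{"name": "carry_out", "arguments": {
  "commands": [
    [0, 0, 0.004, 0, 0, 0],
    [0, 0, 0.004, 0, 0, 0],
    [0, 0, 0, 0, 0, 0]
  ]
}}

```text
time: 10.68
tcp_pos: [0.5757, -0.0823, 0.1087]
tool_rot: [2.018, 2.407, 0.0]
contact_force: [-3.5, 0.8, 3.2]
finger_gap: 0.339
grip_force: 40.0
```

{"name": "carry_out", "arguments": {
  "commands": [
    [0, 0, 0, 0, 0, 0],
    [0, 0, 0, 0, 0, 0],
    [0, 0, 0, 0, 0, 0],
    [0, 0, -0.05, 0, 0, 0],
    [0, 0, -0.15, 0, 0, 0],
    [0, 0, -0.2, 0, 0, 0],
    [0, 0, -0.1, 0, 0, 0],
    [0, 0, 0, 0, 0, 0]
  ],
  "hand": 0.4
}}

```text
time: 11.68
tcp_pos: [0.5771, -0.0826, 0.2366]
tool_rot: [2.015, 2.402, 0.005]
contact_force: [-0.6, -0.1, 0.5]
finger_gap: 0.598
grip_force: 0.0
```

```bash
python3 plan.py 0.4593 -0.2985 0.011 10
python3 - <<'E'
from h import *; from station import arm
np.set_printoptions(precision=4,suppress=True)
c=arm.read_camera("side"); np.savez("side2.npz",**c)
a=cv2.resize(c["color"][180:270,235:325],(500,500),interpolation=cv2.INTER_NEAREST);
cv2.imwrite("pics/a3.png",a[...,::-1])
E
```

```text
t 11.68 tcp [ 0.5771 -0.0826  0.2366] yaw 10.03 q6 -0.4092811850104369 F [-0.5552 -0.09    0.5368] gap mm 56.8 grip 0.0
turn share [0.006  0.0026 0.0005] shift share: now-axes [-0.7658 -0.6202  0.9006] after-turn [-0.7685 -0.6142  0.9024]
```

View pics/a3.png

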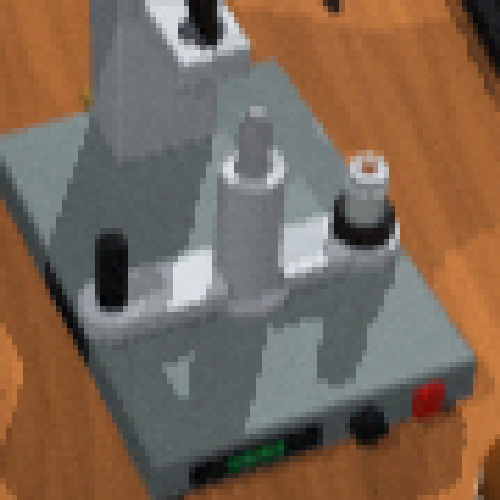

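Side crop: the carrier sits flush on the seat at crop (252,290), with the spindle through the hub and the bar clear of the head. Go on to the washer.

{"name": "carry_out", "arguments": {
  "commands": [
    [-0.154, -0.123, 0, 0, 0, 0],
    [-0.154, -0.123, 0, 0, 0, 0],
    [-0.154, -0.123, 0, 0, 0, 0],
    [-0.154, -0.123, 0, 0, 0, 0],
    [-0.152, -0.122, 0.05, 0, 0, 0],
    [0, 0, 0.2, 0, 0, 0],
    [0, 0, 0.2, 0, 0, 0],
    [0, 0, 0.2, 0, 0, 0],
    [0, 0, 0.1, 0, 0, 0],
    [0, 0, 0, 0, 0, 0],
    [0, 0, 0, 0, 0, 0]
  ],
  "hand": 0.12
}}

```text
time: 13.1
tcp_pos: [0.4579, -0.2981, 0.0454]
tool_rot: [2.019, 2.407, -0.0]
contact_force: [0.2, 0.2, 0.1]
finger_gap: 0.881
grip_force: 0.0
```

```bash
python3 plan.py 0.4593 -0.2985 0.0105 10
```

```text
t 13.1 tcp [ 0.4579 -0.2981  0.0454] yaw 10.03 q6 -0.8504378827169021 F [0.1523 0.211  0.1196] gap mm 83.7 grip 0.0
turn share [0.0001 0.0001 0.0005] shift share: now-axes [-0.0024  0.0053  0.1398] after-turn [-0.0025  0.0053  0.1398]
```

{"name": "carry_out", "arguments": {
  "commands": [
    [-0.002, 0.005, 0.06, 0, 0, 0],
    [0, 0, 0.06, 0, 0, 0],
    [0, 0, 0.018, 0, 0, 0],
    [0, 0, 0, 0, 0, 0],
    [0, 0, 0, 0, 0, 0]
  ]
}}

```text
time: 13.72
tcp_pos: [0.4593, -0.2985, 0.011]
tool_rot: [2.018, 2.407, -0.0]
contact_force: [0.7, 0.0, -0.5]
finger_gap: 0.881
grip_force: 0.0
```

{"name": "carry_out", "arguments": {
  "commands": [
    [0, 0, 0, 0, 0, 0],
    [0, 0, 0, 0, 0, 0],
    [0, 0, 0, 0, 0, 0],
    [0, 0, 0, 0, 0, 0],
    [0, 0, 0, 0, 0, 0]
  ],
  "hand": 1,
  "force": 40
}}

```text
time: 14.35
tcp_pos: [0.459, -0.2984, 0.0108]
tool_rot: [-2.019, -2.407, 0.0]
contact_force: [-1.9, 0.3, 2.6]
finger_gap: 0.609
grip_force: 40.0
```

```bash
python3 plan.py 0.4593 -0.2985 0.23 10; python3 plan.py 0.577 -0.0818 0.23 10
```

```text
t 14.35 tcp [ 0.459  -0.2984  0.0108] yaw 10.03 q6 -0.8492783262935539 F [-1.8944  0.2819  2.5582] gap mm 57.9 grip 40.00041961669922
turn share [-0.0003 -0.      0.0005] shift share: now-axes [-0.0007  0.001  -0.8767] after-turn [-0.0007  0.0012 -0.8767]
t 14.35 tcp [ 0.459  -0.2984  0.0108] yaw 10.03 q6 -0.8492783262935539 F [-1.8944  0.2819  2.5582] gap mm 57.9 grip 40.00041961669922
turn share [-0.0003 -0.      0.0005] shift share: now-axes [ 0.7709  0.6155 -0.8768] after-turn [ 0.7712  0.6154 -0.8767]
```

{"name": "carry_out", "arguments": {
  "commands": [
    [0, 0, -0.05, 0, 0, 0],
    [0, 0, -0.15, 0, 0, 0],
    [0, 0, -0.2, 0, 0, 0],
    [0, 0, -0.2, 0, 0, 0],
    [0, 0, -0.17, 0, 0, 0],
    [0.05, 0.04, -0.107, 0, 0, 0],
    [0.121, 0.096, 0, 0, 0, 0],
    [0.15, 0.119, 0, 0, 0, 0],
    [0.15, 0.119, 0, 0, 0, 0],
    [0.15, 0.119, 0, 0, 0, 0],
    [0.1, 0.079, 0, 0, 0, 0],
    [0.05, 0.039, 0, 0, 0, 0],
    [0, 0, 0, 0, 0, 0],
    [0, 0, 0, 0, 0, 0]
  ]
}}

```text
time: 16.1
tcp_pos: [0.5755, -0.0828, 0.2299]
tool_rot: [2.02, 2.406, -0.001]
contact_force: [-0.6, -0.2, -1.9]
finger_gap: 0.614
grip_force: 40.0
```

```bash
python3 plan.py 0.576 -0.082 0.18 10
python3 - <<'E'
from h import *; from station import arm
np.set_printoptions(precision=4,suppress=True)
c=arm.read_camera("side"); np.savez("side3.npz",**c)
print((pix(c,[[.576,-.082,.2295],[.576,-.082,.167]])-[235,145]+.5)*500/90)
a=cv2.resize(c["color"][145:235,235:325],(500,500),interpolation=cv2.INTER_NEAREST);
cv2.imwrite("pics/a4.png",a[...,::-1])
E
```

```text
t 16.1 tcp [ 0.5755 -0.0828  0.2299] yaw 9.97 q6 -0.40898685426079706 F [-0.5779 -0.1586 -1.8936] gap mm 58.4 grip 39.99865938909352
turn share [-0.0004  0.0004 -0.0004] shift share: now-axes [0.003  0.0027 0.1996] after-turn [0.0029 0.0026 0.1996]
[[259.5269 210.8957]
 [253.8742 307.058 ]]
```

View pics/a4.png

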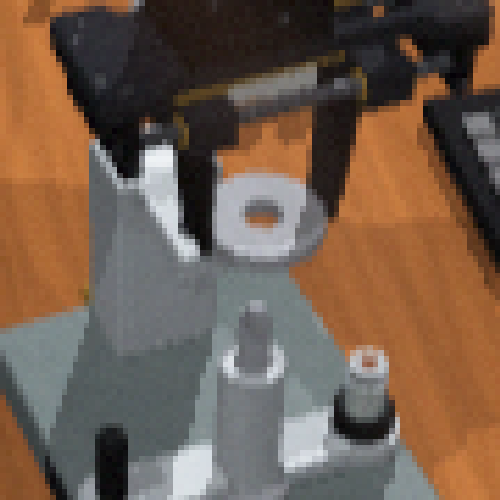

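Side crop: the washer is held level, bore at about (264,213), spindle tip at (256,304). It lines up within about 1–2 mm. Nudge slightly and lower.

{"name": "carry_out", "arguments": {
  "commands": [
    [0.005, -0.002, 0.05, 0, 0, 0],
    [0, 0, 0.08, 0, 0, 0],
    [0, 0, 0.05, 0, 0, 0],
    [0, 0, 0.02, 0, 0, 0],
    [0, 0, 0.016, 0, 0, 0],
    [0, 0, 0.016, 0, 0, 0],
    [0, 0, 0.016, 0, 0, 0],
    [0, 0, 0, 0, 0, 0]
  ]
}}

```text
time: 17.15
tcp_pos: [0.5751, -0.0807, 0.1677]
tool_rot: [-2.019, -2.407, 0.0]
contact_force: [0.6, -0.3, -1.5]
finger_gap: 0.61
grip_force: 40.0
```

{"name": "carry_out", "arguments": {
  "commands": [
    [0, 0, 0.025, 0, 0, 0],
    [0, 0, 0.03, 0, 0, 0],
    [0, 0, 0.025, 0, 0, 0],
    [0, 0, 0.012, 0, 0, 0],
    [0, 0, 0.006, 0, 0, 0],
    [0, 0, 0.004, 0, 0, 0],
    [0, 0, 0, 0, 0, 0]
  ]
}}

```text
time: 18.02
tcp_pos: [0.5753, -0.0808, 0.1425]
tool_rot: [2.019, 2.407, 0.0]
contact_force: [-0.5, -0.1, -2.0]
finger_gap: 0.61
grip_force: 40.0
```

{"name": "carry_out", "arguments": {
  "commands": [
    [0, 0, 0.006, 0, 0, 0],
    [0, 0, 0.004, 0, 0, 0],
    [0, 0, 0.004, 0, 0, 0],
    [0, 0, 0, 0, 0, 0]
  ]
}}

```text
time: 18.52
tcp_pos: [0.5754, -0.0809, 0.1399]
tool_rot: [2.018, 2.407, 0.0]
contact_force: [-2.9, 0.1, 4.1]
finger_gap: 0.608
grip_force: 40.0
```

{"name": "carry_out", "arguments": {
  "commands": [
    [0, 0, 0, 0, 0, 0],
    [0, 0, 0, 0, 0, 0],
    [0, 0, 0, 0, 0, 0],
    [0, 0, -0.05, 0, 0, 0],
    [0, 0, -0.15, 0, 0, 0],
    [0, 0, -0.15, 0, 0, 0],
    [0, 0, -0.05, 0, 0, 0],
    [0, 0, 0, 0, 0, 0]
  ],
  "hand": 0.12
}}

```text
time: 19.52
tcp_pos: [0.5756, -0.0809, 0.2399]
tool_rot: [2.018, 2.406, 0.001]
contact_force: [0.2, -0.4, -0.2]
finger_gap: 0.878
grip_force: 0.0
```

```bash
python3 plan.py 0.5778 -0.366 0.014 10
python3 - <<'E'
from h import *; from station import arm
c=arm.read_camera("side"); np.savez("side4.npz",**c)
a=cv2.resize(c["color"][180:270,235:325],(500,500),interpolation=cv2.INTER_NEAREST);
cv2.imwrite("pics/a5.png",a[...,::-1])
E
```

```text
t 19.52 tcp [ 0.5756 -0.0809  0.2399] yaw 10.03 q6 -0.40692449212547227 F [ 0.2154 -0.3978 -0.2295] gap mm 83.4 grip 0.0
turn share [0.0018 0.0008 0.0005] shift share: now-axes [-1.1239 -0.1918  0.904 ] after-turn [-1.1247 -0.1896  0.9035]
```

View pics/a5.png

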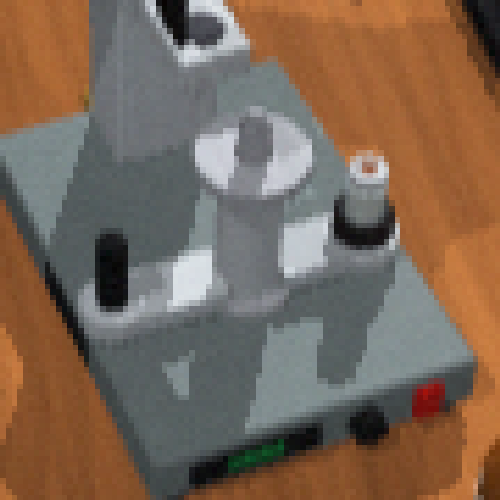

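Side crop: the washer lies flat on the hub around the spindle (crop 253,153), and the carrier is unchanged. Now the collar.

{"name": "carry_out", "arguments": {
  "commands": [
    [-0.1, -0.017, 0, 0, 0, 0],
    [-0.18, -0.03, 0, 0, 0, 0],
    [-0.2, -0.034, 0, 0, 0, 0],
    [-0.2, -0.034, 0, 0, 0, 0],
    [-0.2, -0.034, 0, 0, 0, 0],
    [-0.15, -0.026, 0, 0, 0, 0],
    [-0.095, -0.016, 0.05, 0, 0, 0],
    [0, 0, 0.2, 0, 0, 0],
    [0, 0, 0.2, 0, 0, 0],
    [0, 0, 0.2, 0, 0, 0],
    [0, 0, 0.08, 0, 0, 0],
    [0, 0, 0, 0, 0, 0],
    [0, 0, 0, 0, 0, 0]
  ],
  "hand": 0.18
}}

```text
time: 21.2
tcp_pos: [0.5786, -0.3668, 0.0588]
tool_rot: [2.016, 2.405, 0.0]
contact_force: [0.5, -0.2, 0.6]
finger_gap: 0.821
grip_force: 0.0
```

```bash
python3 plan.py 0.5778 -0.366 0.014 10
```

```text
t 21.2 tcp [ 0.5786 -0.3668  0.0588] yaw 10.04 q6 -0.8187120129624104 F [ 0.5099 -0.2111  0.561 ] gap mm 78.0 grip 0.0
turn share [0.0024 0.0025 0.0007] shift share: now-axes [ 0.0043 -0.0029  0.1792] after-turn [ 0.0038 -0.0024  0.1792]
```

{"name": "carry_out", "arguments": {
  "commands": [
    [0.003, -0.002, 0.07, 0, 0, 0],
    [0, 0, 0.07, 0, 0, 0],
    [0, 0, 0.039, 0, 0, 0],
    [0, 0, 0, 0, 0, 0],
    [0, 0, 0, 0, 0, 0]
  ]
}}

```text
time: 21.82
tcp_pos: [0.5767, -0.3655, 0.0118]
tool_rot: [2.019, 2.407, -0.0]
contact_force: [-0.0, 0.1, 0.2]
finger_gap: 0.819
grip_force: 0.0
```

{"name": "carry_out", "arguments": {
  "commands": [
    [0, 0, 0, 0, 0, 0],
    [0, 0, 0, 0, 0, 0],
    [0, 0, 0, 0, 0, 0],
    [0, 0, 0, 0, 0, 0],
    [0, 0, 0, 0, 0, 0]
  ],
  "hand": 1,
  "force": 40
}}

```text
time: 22.45
tcp_pos: [0.5767, -0.3654, 0.0119]
tool_rot: [2.019, 2.407, 0.0]
contact_force: [-1.1, 1.1, 1.2]
finger_gap: 0.517
grip_force: 40.0
```

```bash
python3 plan.py 0.5755 -0.0812 0.245 10
```

```text
t 22.45 tcp [ 0.5767 -0.3654  0.0119] yaw 10.03 q6 -0.8184810634217132 F [-1.1352  1.076   1.2222] gap mm 49.1 grip 40.00004229135811
turn share [0.0003 0.0002 0.0004] shift share: now-axes [ 1.1202  0.1936 -0.9325] after-turn [ 1.1205  0.1929 -0.9323]
```

{"name": "carry_out", "arguments": {
  "commands": [
    [0, 0, -0.05, 0, 0, 0],
    [0, 0, -0.15, 0, 0, 0],
    [0, 0, -0.2, 0, 0, 0],
    [0, 0, -0.2, 0, 0, 0],
    [0, 0, -0.2, 0, 0, 0],
    [0.05, 0.009, -0.132, 0, 0, 0],
    [0.12, 0.021, 0, 0, 0, 0],
    [0.17, 0.029, 0, 0, 0, 0],
    [0.17, 0.029, 0, 0, 0, 0],
    [0.17, 0.029, 0, 0, 0, 0],
    [0.17, 0.029, 0, 0, 0, 0],
    [0.14, 0.024, 0, 0, 0, 0],
    [0.09, 0.016, 0, 0, 0, 0],
    [0.04, 0.007, 0, 0, 0, 0],
    [0, 0, 0, 0, 0, 0],
    [0, 0, 0, 0, 0, 0]
  ]
}}

```text
time: 24.45
tcp_pos: [0.575, -0.0817, 0.244]
tool_rot: [-2.019, -2.406, 0.001]
contact_force: [0.8, 0.1, -3.2]
finger_gap: 0.519
grip_force: 40.0
```

```bash
python3 plan.py 0.5755 -0.0812 0.245 10
python3 - <<'E'
from h import *; from station import arm
np.set_printoptions(precision=4,suppress=True)
c=arm.read_camera("side"); np.savez("side5.npz",**c)
print((pix(c,[[.576,-.082,.2571],[.576,-.082,.167]])-[235,145]+.5)*500/90)
a=cv2.resize(c["color"][145:235,235:325],(500,500),interpolation=cv2.INTER_NEAREST);
cv2.imwrite("pics/a6.png",a[...,::-1])
E
```

```text
t 24.45 tcp [ 0.575  -0.0817  0.244 ] yaw 9.99 q6 -0.40777422124886575 F [ 0.7891  0.0934 -3.2452] gap mm 49.3 grip 39.99924827367067
turn share [-0.001  -0.     -0.0001] shift share: now-axes [ 0.0016  0.0025 -0.004 ] after-turn [ 0.0016  0.0025 -0.004 ]
[[262.1857 165.6665]
 [253.8742 307.058 ]]
```

View pics/a6.png

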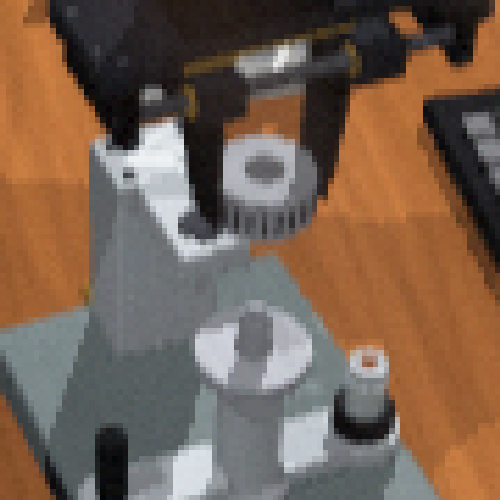

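Side crop: the collar is held level, bore at (267,169), over the spindle tip at (256,304). Aligned within about 1 mm. That is my tenth and last picture, so from here I use numbers only.

{"name": "carry_out", "arguments": {
  "commands": [
    [0.004, 0, 0.05, 0, 0, 0],
    [0, 0, 0.1, 0, 0, 0],
    [0, 0, 0.07, 0, 0, 0],
    [0, 0, 0.03, 0, 0, 0],
    [0, 0, 0.016, 0, 0, 0],
    [0, 0, 0.016, 0, 0, 0],
    [0, 0, 0.016, 0, 0, 0],
    [0, 0, 0, 0, 0, 0]
  ]
}}

```text
time: 25.5
tcp_pos: [0.5751, -0.0802, 0.1701]
tool_rot: [-2.019, -2.407, 0.0]
contact_force: [-0.5, 0.1, -3.8]
finger_gap: 0.517
grip_force: 40.0
```

{"name": "carry_out", "arguments": {
  "commands": [
    [0, 0, 0.02, 0, 0, 0],
    [0, 0, 0.02, 0, 0, 0],
    [0, 0, 0.016, 0, 0, 0],
    [0, 0, 0.006, 0, 0, 0],
    [0, 0, 0, 0, 0, 0]
  ]
}}

```text
time: 26.12
tcp_pos: [0.575, -0.0803, 0.1545]
tool_rot: [-2.019, -2.407, 0.0]
contact_force: [-0.3, -0.2, -4.0]
finger_gap: 0.516
grip_force: 40.0
```

{"name": "carry_out", "arguments": {
  "commands": [
    [0, 0, 0.004, 0, 0, 0],
    [0, 0, 0.004, 0, 0, 0],
    [0, 0, 0.004, 0, 0, 0],
    [0, 0, 0, 0, 0, 0]
  ]
}}

```text
time: 26.62
tcp_pos: [0.575, -0.0802, 0.1515]
tool_rot: [-2.019, -2.407, 0.0]
contact_force: [0.3, 0.1, -3.2]
finger_gap: 0.519
grip_force: 40.0
```

{"name": "carry_out", "arguments": {
  "commands": [
    [0, 0, 0.004, 0, 0, 0],
    [0, 0, 0.003, 0, 0, 0],
    [0, 0, 0, 0, 0, 0]
  ]
}}

```text
time: 27.0
tcp_pos: [0.5753, -0.0804, 0.1508]
tool_rot: [2.019, 2.407, 0.0]
contact_force: [-2.1, 0.1, 2.6]
finger_gap: 0.521
grip_force: 40.0
```

Collar is home. Release, lift and measure the peg.

{"name": "carry_out", "arguments": {
  "commands": [
    [0, 0, 0, 0, 0, 0],
    [0, 0, 0, 0, 0, 0],
    [0, 0, 0, 0, 0, 0],
    [0, 0, -0.05, 0, 0, 0],
    [0, 0, -0.15, 0, 0, 0],
    [0, 0, -0.1, 0, 0, 0],
    [0, 0, 0, 0, 0, 0.15],
    [0, 0, 0, 0, 0, 0.15],
    [0, 0, 0, 0, 0, 0.15],
    [0, 0, 0, 0, 0, 0.15],
    [0, 0, 0, 0, 0, 0.15],
    [0, 0, 0, 0, 0, 0.15],
    [0, 0, 0, 0, 0, 0.15],
    [0, 0, 0, 0, 0, 0.15],
    [0, 0, 0, 0, 0, 0.15],
    [0, 0, 0, 0, 0, 0.15],
    [0, 0, 0, 0, 0, 0],
    [0, 0, 0, 0, 0, 0]
  ],
  "hand": 0.18
}}

```text
time: 29.25
tcp_pos: [0.5752, -0.0803, 0.2254]
tool_rot: [3.129, 0.278, 0.001]
contact_force: [0.3, -0.5, 0.5]
finger_gap: 0.823
grip_force: 0.0
```

```bash
python3 - <<'E'
from h import *; from station import arm
np.set_printoptions(precision=4,suppress=True)
s=arm.sense(); M=cv2.Rodrigues(s["tool_rot"])[0]; print(s["time"],s["tcp_pos"],M[:,1])
c=arm.read_camera("side"); np.savez("side6.npz",**c)
e=np.array([.5768,-.0815])
for a in(190,): print("pred peg px",pix(c,[[*(e+.075*np.array([np.cos(np.radians(a)),np.sin(np.radians(a))])),.103]]),"pred vial",pix(c,[[*(e-.066*np.array([np.cos(np.radians(a)),np.sin(np.radians(a))])),.103]]))
q=mask(c,(248,216,18,22),fn=lambda h:h[...,2]<70); print("peg px",q.min(0),q.max(0))
top=(q[:,0].mean(),q[:,1].min()+1.3); print("peg",plane(c,[top],.103))
d=mask(c,(295,202,14,12),fn=lambda h:((h[...,0]<20)|(h[...,0]>165))&(h[...,1]>50)&(h[...,2]>110)); print("dot",d.mean(0),plane(c,[d.mean(0)],.103),len(d))
q=mask(c,(266,190,30,24),150,60); w=plane(c,q,.163); print("collar",q.min(0),q.max(0),*circ(w,.025))
E
python3 plan.py 0.5016 -0.094 0.15 -80
```

```text
29.25 [ 0.5752 -0.0803  0.2254] [ 0.1763 -0.9843  0.0003]
pred peg px [[254.671  223.2854]] pred vial [[300.5653 209.5588]]
peg px [251.4375 220.9375] [257.5625 235.1875]
peg [[ 0.5034 -0.0906]]
dot [302.3253 206.8565] [[ 0.6499 -0.0607]] 469
collar [271.4375 194.0625] [289.6875 207.3125] [ 0.5768 -0.0818] [ 0.5768 -0.0818  0.0248]
t 29.3 tcp [ 0.5752 -0.0803  0.2253] yaw -79.87 q6 1.162941892191361 F [ 0.2313  0.3359 -0.3359] gap mm 77.7 grip 0.0
turn share [ 0.0001 -0.0004  0.0021] shift share: now-axes [-0.2996  0.0023  0.301 ] after-turn [-0.2995  0.003   0.3011]
```

{"name": "carry_out", "arguments": {
  "commands": [
    [-0.1, 0, 0, 0, 0, 0],
    [-0.15, 0, 0, 0, 0, 0],
    [-0.05, 0.003, 0, 0, 0, 0],
    [0, 0, 0.1, 0, 0, 0],
    [0, 0, 0.15, 0, 0, 0],
    [0, 0, 0.15, 0, 0, 0],
    [0, 0, 0.1, 0, 0, 0],
    [0, 0, 0.057, 0, 0, 0],
    [0, 0, 0, 0, 0, 0],
    [0, 0, 0, 0, 0, 0]
  ],
  "hand": 0.5
}}

```text
time: 30.55
tcp_pos: [0.5025, -0.0943, 0.087]
tool_rot: [3.129, 0.275, 0.003]
contact_force: [0.4, -1.0, -0.4]
finger_gap: 0.499
grip_force: 0.0
```

{"name": "carry_out", "arguments": {
  "commands": [
    [0, 0, 0, 0, 0, 0],
    [0, 0, 0, 0, 0, 0],
    [0, 0, 0, 0, 0, 0],
    [0, 0, 0, 0, 0, 0]
  ],
  "hand": 0.78,
  "force": 5
}}

```text
time: 31.05
tcp_pos: [0.5015, -0.0941, 0.0858]
tool_rot: [3.129, 0.274, 0.0]
contact_force: [-0.4, -0.5, -0.4]
finger_gap: 0.228
grip_force: 0.0
```

```bash
python3 plan.py 0.5016 -0.094 0.086 -80
```

```text
t 31.05 tcp [ 0.5015 -0.0941  0.0858] yaw -79.97 q6 1.1050683621186068 F [-0.3754 -0.4859 -0.3889] gap mm 21.7 grip 0.0
turn share [ 0.0001 -0.0003  0.0004] shift share: now-axes [ 0.0006 -0.0003 -0.0007] after-turn [ 0.0006 -0.0003 -0.0007]
```

{"name": "carry_out", "arguments": {
  "commands": [
    [0.001, 0.026, 0, 0, 0, -0.083],
    [0.001, 0.026, 0, 0, 0, -0.083],
    [0.001, 0.026, 0, 0, 0, -0.083],
    [0.001, 0.026, 0, 0, 0, -0.083],
    [0.001, 0.026, 0, 0, 0, -0.083],
    [0.001, 0.026, 0, 0, 0, -0.083],
    [0.001, 0.026, 0, 0, 0, -0.083],
    [0.001, 0.026, 0, 0, 0, -0.083],
    [0.001, 0.026, 0, 0, 0, -0.083],
    [0.001, 0.026, 0, 0, 0, -0.083],
    [0.001, 0.026, 0, 0, 0, -0.083],
    [0.001, 0.026, 0, 0, 0, -0.083],
    [0.001, 0.026, 0, 0, 0, -0.083],
    [0.001, 0.026, 0, 0, 0, -0.083],
    [0, 0, 0, 0, 0, 0]
  ]
}}

```text
time: 32.92
tcp_pos: [0.5616, -0.1551, 0.0855]
tool_rot: [-2.412, -2.013, 0.0]
contact_force: [0.2, 0.1, 0.2]
finger_gap: 0.218
grip_force: 0.0
```

```bash
python3 - <<'E'
from h import *; from station import arm
np.set_printoptions(precision=4,suppress=True)
a=np.radians(280.3); print("target",.5754+.075*np.cos(a),-.0812+.075*np.sin(a))
E
python3 plan.py .5888 -.155 .086 10.3
```

```text
target 0.5888101661337263 -0.1549913778450156
t 32.92 tcp [ 0.5616 -0.1551  0.0855] yaw -10.31 q6 -0.18155195887408246 F [0.1882 0.109  0.1671] gap mm 20.7 grip 0.0
turn share [-0.0001 -0.0001 -0.3436] shift share: now-axes [ 0.0197  0.107  -0.002 ] after-turn [-0.0192  0.107  -0.002 ]
```

{"name": "carry_out", "arguments": {
  "commands": [
    [0.001, 0.027, 0, 0, 0, -0.086],
    [0.001, 0.027, 0, 0, 0, -0.086],
    [0.001, 0.027, 0, 0, 0, -0.086],
    [0.001, 0.027, 0, 0, 0, -0.086],
    [0, 0, 0, 0, 0, 0]
  ]
}}

```text
time: 33.55
tcp_pos: [0.5884, -0.1551, 0.0856]
tool_rot: [-2.014, -2.411, -0.0]
contact_force: [-0.0, -0.5, -0.5]
finger_gap: 0.223
grip_force: 0.0
```

{"name": "carry_out", "arguments": {
  "commands": [
    [0, 0, 0, 0, 0, 0],
    [0, 0, 0, 0, 0, 0],
    [0, 0, 0, 0, 0, 0],
    [0, 0, 0, 0, 0, 0]
  ],
  "hand": 1,
  "force": 4
}}

```text
time: 34.05
tcp_pos: [0.5881, -0.1552, 0.0855]
tool_rot: [-2.011, -2.413, 0.0]
contact_force: [-1.0, 0.1, 0.1]
finger_gap: 0.165
grip_force: 4.0
```

```bash
python3 plan.py .5888 -.155 .086 10.3
python3 - <<'E'
from h import *; from station import arm
np.set_printoptions(precision=4,suppress=True)
for n in("side","top"):
    c=arm.read_camera(n); np.savez(n+"7.npz",**c)
    e=np.array([.5768,-.0815]);u=np.array([-.179,.984])
    print(n,"pred vial px",pix(c,[[*(e+.066*u),.103]]),"needle/head top",pix(c,[[*(e+.066*u),.168]]),"peg",pix(c,[[*(e-.075*u),.103]]))
E
```

```text
t 34.05 tcp [ 0.5881 -0.1552  0.0855] yaw 10.37 q6 -0.5271200682831689 F [-0.9585  0.1224  0.1323] gap mm 15.7 grip 3.9998044073581696
turn share [-0.0004 -0.0001  0.0011] shift share: now-axes [ 0.0003  0.0029 -0.0019] after-turn [ 0.0003  0.0029 -0.0019]
side pred vial px [[270.0239 200.6036]] needle/head top [[270.5651 184.1219]] peg [[291.2243 234.8494]]
top pred vial px [[262.7421 181.4122]] needle/head top [[263.1003 179.3228]] peg [[306.3342 173.536 ]]
```

{"name": "carry_out", "arguments": {
  "commands": [
    [0, 0.002, 0, 0, 0, 0],
    [0, 0, 0, 0, 0, 0],
    [0, 0, 0, 0, 0, 0]
  ]
}}

```text
time: 34.52
tcp_pos: [0.5888, -0.1551, 0.0856]
tool_rot: [-2.011, -2.413, 0.0]
contact_force: [-1.4, -1.5, -0.4]
finger_gap: 0.169
grip_force: 4.0
```

{"name": "carry_out", "arguments": {
  "commands": [
    [0, 0, 0, 0, 0, 0],
    [0, 0, 0, 0, 0, 0],
    [0, 0, 0, 0, 0, 0],
    [0, 0, -0.1, 0, 0, 0],
    [0, 0, -0.2, 0, 0, 0],
    [-0.15, 0, -0.2, 0, 0, 0],
    [-0.2, 0, -0.1, 0, 0, 0],
    [-0.2, 0, 0, 0, 0, 0],
    [-0.2, 0, 0, 0, 0, 0],
    [-0.2, 0, 0, 0, 0, 0],
    [-0.1, 0, 0, 0, 0, 0],
    [0, 0, 0, 0, 0, 0],
    [0, 0, 0, 0, 0, 0]
  ],
  "hand": 0.5
}}

```text
time: 36.15
tcp_pos: [0.6362, -0.4124, 0.2355]
tool_rot: [-2.01, -2.413, -0.001]
contact_force: [-0.5, 0.5, 0.0]
finger_gap: 0.5
grip_force: 0.0
```

Run:
```python
from h import *; from station import arm
np.set_printoptions(precision=4,suppress=True)
print(arm.sense()["tcp_pos"],arm.sense()["time"])
for n,b in(("side",(283,225,16,24)),("top",(298,165,18,18))):
    c=arm.read_camera(n); np.savez(n+"8.npz",**c)
    q=mask(c,b,fn=lambda h:h[...,2]<75); print(n,"peg px",q.min(0),q.max(0))
    for tp in ((q[:,0].mean(),q[:,1].min()+1.3),q.mean(0)):
        p=plane(c,[tp],.103)[0]; v=p-[.5768,-.0816]; print(p,np.hypot(*v),np.degrees(np.arctan2(v[1],v[0]))%360)
t=load("top8.npz"); q=mask(t,(266,160,36,36),170,60); print("collar top",*circ(plane(t,q,.163),.025))
```

```text
[ 0.6362 -0.4124  0.2355] 36.15
side peg px [287.8125 233.0625] [293.9375 247.0625]
[ 0.5892 -0.1534] 0.07282791223427625 279.83539706323165
[ 0.584  -0.1722] 0.09088623385860342 274.5202451384567
top peg px [302.6875 172.3125] [307.5625 177.1875]
[ 0.59   -0.1513] 0.07093606139310295 280.7060240820967
[ 0.5868 -0.1513] 0.07038580545454588 278.1677221348039
collar top [ 0.5775 -0.0782] [ 0.5715 -0.0776  0.0332]
```

Peg measures at 279.8°, against 280–281° for needle opposition, so the cap is about 1 mm from the needle axis (limit 5 mm). All three parts are home and the gripper is clear.

```bash
python3 -c "
from station import arm; print(arm.close_job())"
```

```text
the job is handed in; nothing more can be done
None
```

I handed the job in at about 36 s: carrier, washer and collar were each lowered home in order, and the vial cap is about 1 mm from the needle axis by my measurements; no verdict came back.

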